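# Lock the counter stock box with its drop pin

## Robot

A 6-joint arm with a two-finger parallel gripper is mounted at the origin on a cart in front of the work surface, level with it; the furniture and walls round the work are solid. World frame = base frame: x ahead of the robot, y to its left, z up, the work surface at z = 0. Lengths are in m, angles in rad, forces in N, time in s.
With the tool pointing down it reaches from about 0.225 to 0.875 m from the base axis. Payload 3.4 kg.
Tool frame: the origin (TCP) lies on the centre line of the jaws, within the pads' length; the fingertips stand 17 mm ahead of it and the grasp point (between the pads) lies 2 mm behind it; z points along the fingers, y is the line along which they close (so a half turn about z gives the same grasp; the last joint's range is limited). The gripper opens to 85 mm and grips with 20 to 120 N. Pads are 22 mm wide; open, the fingers measure 114 mm over their backs; the gripper's body (76 mm by 85 mm) begins 54 mm behind the grasp point. The pads swing forward as they close: fully open they stand 13 mm farther back than shut.
Start: joints at [0.985, 0.276, 1.505, -0, 1.361, -0.121], TCP at [0.258, 0.514, 0.248] pointing down, gripper open.
Joint ranges: [-2.89, 2.89], [-0.75, 2.08], [0.22, 2.7], [-1.18, 4.32], [0.11, 2.71], [-2.7, 2.7]. Speed limits (rad/s): [2.57, 2.57, 3.14, 3.14, 3.14, 3.14].

## Interface

Orientations are given as a unit quaternion [w, x, y, z].
In Python, from rig import manip gives the robot as it stands.
- The arm moves only by the tool move_arm, never from a script. Its argument "steps" is one flat list of numbers, 7 for each row, row after row: the turn, a rotation vector about the world's x, y, z normalised to -1 to 1, where 1 is 360 degrees, then the shift along the world's x, y, z normalised to -1 to 1, where 1 is 1 m, then the opening, from -1 (shut) to 1 (fully open). A call has exactly 10 rows; each row is the pose to reach, as a shift and turn from the pose commanded when the call began, turning the shorter way round; what a row does not reach only later rows make up. A row lasts 1/10 s, in which the tool goes at most 50 mm and 8.59 degrees, less where a joint would pass 70% of its speed; a pose out of reach is approached as far as the arm can. A call with a number of a shift or a turn outside -1 to 1 is refused whole. A call with a gripper value outside its range is refused whole. The fingers move at their own pace and stop on an object; "squeeze" is the grip in N (left out, the last holds). Time passes only in rows, so rows that repeat a pose let the fingers close, or fill a call up. It gives the time, the measured TCP pose, the force, the opening and the grip force at its end, in the units of the state.
- manip.get_state(): the state, without advancing time (a new reading comes with each control period).
- manip.get_image(name): name is "scene" or "top" or "wrist"; returns a dict with "pixels" (384x512x3 uint8, blue, green, red), "fx", "fy", "cx", "cy" (pixels), "D" ([k1, k2, p1, p2, k3] as OpenCV has them; the pictures are not rectified), "R" (3x3) and "t" (3): a world point X has camera coordinates R X + t. Camera axes: x right, y down, z forward; pixel columns grow to the right and rows downward; lengths in m; the calibration is good to about 2 mm. A picture is of the moment at which its call begins. There is no depth.
- manip.sign_off(): hands the job in; it is judged then, once.
The state is a dict: "clock": time; "qpos": joint angles; "qd": joint speeds; "effort": joint torques, N m; "position": TCP position; "ee_rot": TCP orientation; "contact_force": force on the tool from outside, world axes, zero at the start; "moment": the same for the moment, N m; "width": finger opening in m; "gripper_force": force on a finger pad.
Only numpy, scipy, OpenCV 4.12 (cv2) and the standard library are available. Lean on these libraries where they do the work, as an engineer would, in place of code of your own. Each camera call takes 0.05 s, during which the arm holds its last target. There are 200 camera calls.

## Task

Lock the stock box on the counter: take the red-handled lock pin out of its wooden stand, put it down through the flap-covered slot in the box's top, feel along the hidden plate inside for the one hole, and push the pin fully home until its brass collar sits on the top of the box, then let go. The hole may be anywhere along the slot and cannot be seen, so slide the tip lightly over the plate and never force it (the pin must not press on the box with more than 25 N); leave the other goods where they are.

Things in the scene. Friction and masses are not known exactly. Their poses are not given: they have to be found in the camera images.
- pin_grip (a point): Centre of the red square handle of the loose lock pin (0.10 to 0.16 kg): 18 x 18 mm, 48 mm tall, faces along this point's x and y; z is up along the pin. Collar underside 34 mm below, tip 86 mm below. At the start it stands upright in a fixed wooden stand (64 x 64 mm, 58 mm high, 13 mm through hole), the collar on the stand's top.
- pin_collar (a point): Centre of the underside of the lock pin's brass collar (diameter 30 mm, 4 mm thick), z up along the pin. Below it is the steel shaft, 10 mm in diameter, 52 mm long.
- pin_tip (a point): Tip of the lock pin's steel shaft, on its axis, z up along the pin; the last 3 mm taper from 10 to 6.4 mm across.
- slot (a point): Centre of the slot in the stock box's top, level with the top face. The slot runs 84 mm along this point's y and is 16 mm wide along x; z is up; the top is 8 mm thick. Two black flaps hinged at the slot's long edges close it; they swing down under a push of about 1 N and close again by themselves.
- plate_face (a point): Point straight below the slot's centre on the face of the hidden level steel plate, 26 mm below the top face. The plate sinks on springs: 1.6 N to start, then 0.4 N per mm, hard stop 12 mm down. Its one hole (14 x 14 mm, 8 mm deep, open below) lies on the slot's long middle line, up to 28 mm from this point along y, either way; the rest is smooth.
- stock_box: Fixed stock box, dark wood with brass trim, 110 (x) x 200 (y) x 62 mm high; origin at the centre of its underside, axes as the slot's. Only in the hole can the pin go down until its collar meets the top. When the pressed tip slides over the hole, the plate springs up round it: the upward push vanishes and the tip catches on the hole's wall.
- lock_pin: The lock pin, origin at its tip, z up along the pin.
- sweet_pack: Bystander: flat yellow pack of wafers, 46 x 96 x 22 mm.
- ribbon_spool_1: Bystander: red ribbon spool, 53 mm across, 22 mm high.
- ribbon_spool_2: Bystander: yellow ribbon spool, 53 mm across, 22 mm high.
- price_card_3: Bystander: white price card on a small foot, 19 x 68 x 49 mm.
- sweet_1: Bystander: blue twist-wrapped sweet, 36 x 60 x 18 mm.

How it is judged:
On the way:
1. the lock pin is lifted clear of its stand (height (world z) of pin_tip above 0.06 m and angle between pin_grip's own z axis and vertical below 0.5 rad), for 0.1 s.
At the end, for the whole second after the job is handed in: The lock pin stands in the box's hidden hole, let go and at rest: the underside of its collar is within 4 mm of the top face and within 42 mm of the slot's centre, and the pin is within 0.1 rad of upright (z of pin_collar in the frame of slot between -0.004 and 0.004 m and horizontal distance between pin_collar and slot below 0.042 m and angle between pin_grip's own z axis and vertical below 0.1 rad and linear speed of lock_pin below 0.02 m/s); the robot touches nothing.
It fails at once if the lock pin presses on the box, its flaps or hidden plate with more than 25 N (contact force between lock_pin and stock_box above 25 N).
It fails at once if a bystander is moved by more than 30 mm (distance of any of sweet_pack, ribbon_spool_1, ribbon_spool_2, price_card_3, sweet_1 from where it was at the start of the episode above 0.03 m).
It also fails if it takes over 58 s, if anything falls off the work surface, if the arm or the gripper's body presses on something with over 40 N, if the wrist force passes 120 N, or if a joint passes its speed limit or range.

## Working session

There is one attempt and no reset: what is moved stays moved. The work goes in short steps, Python scripts to look and compute and a tool call to move; the robot and the scene stay as the last step left them, time stands still between calls to the robot, and variables do not carry over. Pictures are saved under pics/ and viewed, at most 10 in all, crops included, and the job is handed in when it is done.

Besides the shell and the picture viewer there is one more tool, called after ">>>" by a JSON object that holds its "method" and its "body", one argument or row to a line. move_arm: Moves the arm, as the interface text tells. Scaled input: -1 to 1 covers 1 m each way for a shift and 360 degrees each way for a turn. Its arguments: {"type":"object","properties":{"steps":{"type":"array"},"squeeze":{"type":"number"}},"required":["steps"]}

```bash
mkdir -p pics; cat > h.py <<'E'
import numpy as np, cv2
from rig import manip
def grab(n,fn=None):
    d=manip.get_image(n); d['pixels']=np.asarray(d['pixels'],np.uint8)
    d['K']=np.array([[d['fx'],0,d['cx']],[0,d['fy'],d['cy']],[0,0,1.]]); d['R']=np.array(d['R']); d['t']=np.array(d['t']); d['D']=np.array(d['D'],float)
    if fn: cv2.imwrite(fn,d['pixels'])
    return d
def ray(d,uv):
    p=cv2.undistortPoints(np.array(uv,float).reshape(-1,1,2),d['K'],d['D']).reshape(-1,2)
    v=np.c_[p,np.ones(len(p))]@d['R']; return -d['R'].T@d['t'], v/np.linalg.norm(v,axis=1)[:,None]
def onz(d,uv,z):
    o,v=ray(d,uv); return o+v*((z-o[2])/v[:,2])[:,None]
def tri(obs):
    A=0;b=0;L=[]
    for d,uv in obs:
        o,v=ray(d,uv);P=np.eye(3)-np.outer(v[0],v[0]);A=A+P;b=b+P@o;L.append((P,o))
    x=np.linalg.solve(A,b); return x,[float(np.linalg.norm(P@(x-o))) for P,o in L]
E
python3 - <<'E'
from h import *
a=[grab(n)for n in('scene','top','wrist')]
import pickle; pickle.dump(a,open('a.pkl','wb'))
for d,n in zip(a,('scene','top','wrist')): cv2.imwrite(f'pics/{n}0.png',d['pixels']); print(n,(-d['R'].T@d['t']).round(3),d['fx'])
print(manip.get_state())
E
```

```text
scene [-0.022  0.819  0.827] 374.16657587146915
top [0.256 0.074 1.622] 498.8723037237292
wrist [0.193 0.546 0.373] 288.2327275898275
{'clock': 0.15, 'qpos': array([ 9.84984747e-01,  2.76491212e-01,  1.50581388e+00,  2.46946675e-05,
        1.36071222e+00, -1.20987630e-01]), 'qd': array([ 0.00056063, -0.00118658, -0.0042318 , -0.00060068, -0.00028837,
       -0.00107348]), 'effort': array([ 1.57408213e-03, -4.17142904e+01, -2.46033901e+01, -3.61334160e-04,
        7.57442118e-03,  2.88663455e-05]), 'position': array([0.25754555, 0.51369897, 0.24762609]), 'ee_rot': array([-2.57856656e-04,  2.30327773e-01,  9.73112845e-01, -6.64127694e-04]), 'contact_force': array([-0.51437601,  0.45180283,  0.94863454]), 'moment': array([ 0.04991716, -0.0219204 ,  0.00233139]), 'gripper_force': 0.0, 'width': 0.08533489111533171}
```

View pics/scene0.png

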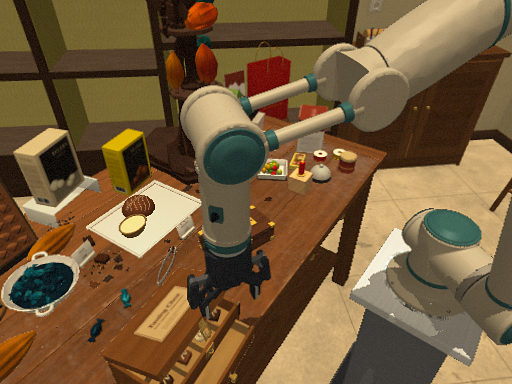

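View pics/top0.png

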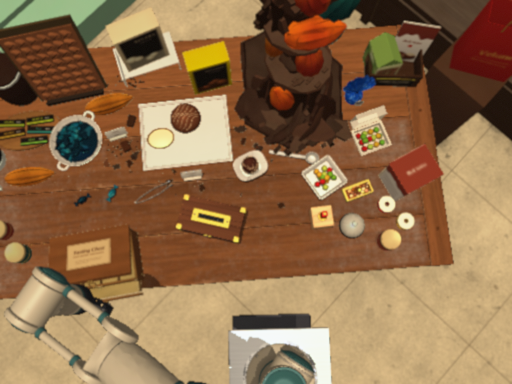

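The scene view shows the pin's red handle near (301,165), with the box half hidden behind the gripper near (250,230). The top view shows the stand with the red handle at (321,216), and the box with its slot at (211,216) and its long side roughly along world y.

```bash
python3 - <<'E'
from h import *
import pickle; a=pickle.load(open('a.pkl','rb')); s,t,w=a
print('grip?',onz(t,[[321,215]],.09),'slot',onz(t,[[211,216]],.062))
hsv=cv2.cvtColor(t['pixels'],cv2.COLOR_BGR2HSV)
m=((hsv[...,0]<8)|(hsv[...,0]>172))&(hsv[...,1]>150)&(hsv[...,2]>100)
n,l,st,c=cv2.connectedComponentsWithStats(m[190:240,290:345].astype(np.uint8)); print(st,c+[290,190])
cv2.imwrite('pics/topc.png',cv2.resize(t['pixels'][150:270,160:420],None,fx=3,fy=3,interpolation=cv2.INTER_CUBIC))
print(w['R'])
E
```

```text
grip? [[ 0.49590677 -0.141557    0.09      ]] slot [[0.5056011  0.20277125 0.062     ]]
[[   0    0   55   50 2736]
 [  31   22    6    5   14]] [[316.97185673 214.49890351]
 [322.5        214.71428571]]
[[ 0.44862164  0.89371963 -0.00195828]
 [ 0.85561526 -0.42885927  0.28983142]
 [ 0.2581882  -0.13170018 -0.95707571]]
```

View pics/topc.png

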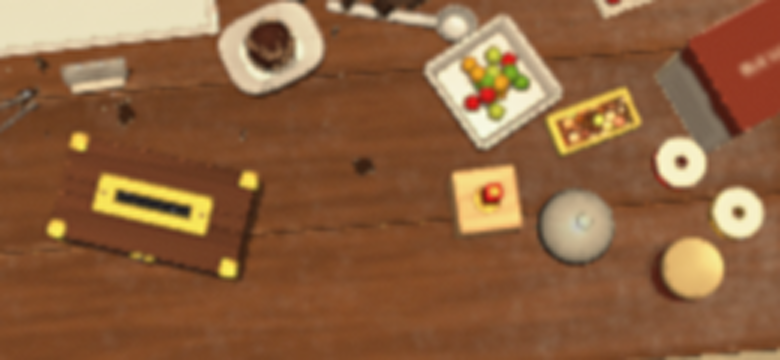

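The crop shows the box slot running from (115,195) to (190,213), so it is turned about 13.5° from world y. The red handle is at (490,193) on the light wooden stand, with a bell to its right. I'll look at the box first on the way to the pin.

>>> {"method": "move_arm", "body": {
  "steps": [0, 0, 0.006, 0.03, -0.04, 0, 1, 0, 0, 0.012, 0.06, -0.08, 0, 1, 0, 0, 0.018, 0.09, -0.12, 0, 1, 0, 0, 0.024, 0.12, -0.16, 0, 1, 0, 0, 0.03, 0.15, -0.2, 0, 1, 0, 0, 0.036, 0.18, -0.24, 0, 1, 0, 0, 0.036, 0.21, -0.275, 0, 1, 0, 0, 0.036, 0.24, -0.31, 0, 1, 0, 0, 0.036, 0.24, -0.31, 0, 1, 0, 0, 0.036, 0.24, -0.31, 0, 1]
}}

```text
clock: 1.15
position: [0.4979, 0.2032, 0.2478]
ee_rot: [-0.001, 0.12, 0.993, 0.0]
contact_force: [-0.6, 0.5, 0.1]
width: 0.0855
gripper_force: 0.0
```

```bash
python3 - <<'E'
from h import *
import pickle
w=grab('wrist','pics/w1.png'); s=grab('scene'); pickle.dump((w,s),open('b.pkl','wb')); st=manip.get_state();print(st['position'],st['ee_rot'],st['clock'],st['contact_force'])
E
```

```text
[0.49686646 0.20463871 0.24803206] [-6.91109172e-04  1.18777391e-01  9.92920654e-01  1.67800783e-04] 1.25 [ 0.27594675 -0.6480466   0.39690497]
```

View pics/w1.png

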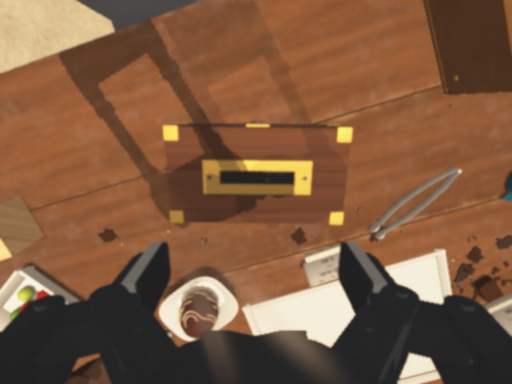

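>>> {"method": "move_arm", "body": {
  "steps": [0, 0, 0, 0, -0.045, 0, 1, 0, 0, 0, 0, -0.09, 0, 1, 0, 0, 0, 0, -0.135, 0, 1, 0, 0, 0, 0, -0.18, 0, 1, 0, 0, 0, 0, -0.225, 0, 1, 0, 0, 0, 0, -0.27, 0, 1, 0, 0, 0, 0, -0.31, 0, 1, 0, 0, 0, 0, -0.345, 0, 1, 0, 0, 0, 0, -0.345, 0, 1, 0, 0, 0, 0, -0.345, 0, 1]
}}

```text
clock: 2.25
position: [0.4976, -0.1398, 0.2482]
ee_rot: [-0.0, 0.119, 0.993, 0.001]
contact_force: [-0.3, -0.2, -0.0]
width: 0.0851
gripper_force: 0.0
```

```bash
python3 - <<'E'
from h import *
import pickle
w=grab('wrist','pics/w2.png'); s=grab('scene'); pickle.dump((w,s),open('c.pkl','wb')); st=manip.get_state();print(st['position'],st['ee_rot'],st['clock'])
E
```

```text
[ 0.4975916  -0.13900987  0.24830435] [-2.05203742e-04  1.17956402e-01  9.93018607e-01  5.40128491e-04] 2.35
```

View pics/w2.png

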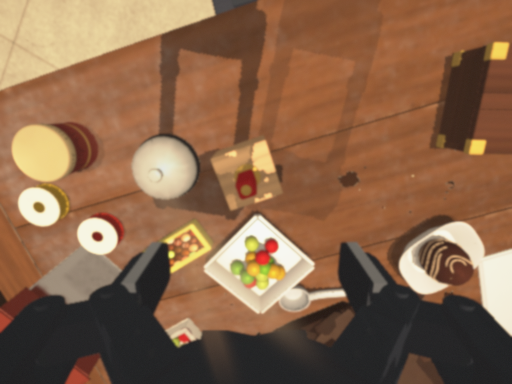

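The w1 picture shows the black slot at (257,178) and the brass corners at (171,132), (344,135), (337,218) and (177,217). In w2 the red handle is at (246,183) on the stand, with the bell at (165,167) and the sweets dish at (258,262).

```bash
python3 - <<'E'
from h import *
import pickle
s0,t,_=pickle.load(open('a.pkl','rb')); w1,s1=pickle.load(open('b.pkl','rb')); w2,s2=pickle.load(open('c.pkl','rb'))
def blobs(d,box,f,mn=8):
    x0,y0,x1,y1=box; h=cv2.cvtColor(d['pixels'],cv2.COLOR_BGR2HSV).astype(int)[y0:y1,x0:x1]
    m=f(h[...,0],h[...,1],h[...,2]).astype(np.uint8)
    n,l,st,c=cv2.connectedComponentsWithStats(m); return [((c[i]+[x0,y0]).round(2),st[i,4],l==i) for i in range(1,n) if st[i,4]>=mn],(x0,y0)
blk=lambda h,s,v:(v<45)
bt,_=blobs(t,(192,208,232,226),blk); bw,_=blobs(w1,(206,164,308,192),blk)
print([(b[0],b[1]) for b in bt],[(b[0],b[1]) for b in bw])
for zz in (.054,.062): 
  print(zz,'top',onz(t,[max(bt,key=lambda b:b[1])[0]],zz),'w',onz(w1,[max(bw,key=lambda b:b[1])[0]],zz))
print('tri slot',tri([(t,[max(bt,key=lambda b:b[1])[0]]),(w1,[max(bw,key=lambda b:b[1])[0]])]))
m=max(bw,key=lambda b:b[1])[2].astype(np.uint8); cn=cv2.findContours(m,0,2)[0]; cn=max(cn,key=cv2.contourArea)
r=cv2.boxPoints(cv2.minAreaRect(cn))+[206,164]; P=onz(w1,r,.06); print('slot rect',r.round(1).tolist(),P.round(4)); print(np.linalg.norm(np.diff(P,axis=0),axis=1))
# brass plate/corners
brass=lambda h,s,v:(h>18)&(h<34)&(s>130)&(v>120)
B,_=blobs(w1,(155,110,365,235),brass,20); print('brass w',[(b[0].tolist(),b[1]) for b in B])
B2,_=blobs(t,(170,190,255,250),brass,3); print('brass t',[(b[0].tolist(),b[1]) for b in B2])
a=cv2.resize(w2['pixels'][120:230,190:300],(600,600),interpolation=cv2.INTER_CUBIC); 
cv2.imwrite('pics/c2.png',a)
red=lambda h,s,v:((h<6)|(h>172))&(s>170)&(v>40)
for nm,d,bx in(('w2',w2,(225,160,270,205)),('t',t,(312,207,332,224)),('s0',s0,(285,150,315,190)),('s2',s2,(285,150,315,190))):
    R,_=blobs(d,bx,red); print(nm,[(b[0].tolist(),b[1]) for b in R])
E
```

```text
[(array([208.74, 217.04]), np.int32(23))] [(array([255.66, 177.27]), np.int32(611))]
0.054 top [[0.50370936 0.21065296 0.054     ]] w [[0.50437748 0.20266971 0.054     ]]
0.062 top [[0.50244309 0.20995519 0.062     ]] w [[0.50244845 0.20309235 0.062     ]]
tri slot (array([0.49514057, 0.20587229, 0.09864295]), [0.0017169440780511768, 0.0017169440780512224])
slot rect [[221.8, 181.0], [222.0, 171.6], [292.1, 173.3], [291.8, 182.7]] [[0.498  0.1651 0.06  ]
 [0.4877 0.1682 0.06  ]
 [0.5082 0.2434 0.06  ]
 [0.5187 0.241  0.06  ]]
[0.01074878 0.07792455 0.01077078]
brass w [([170.21, 131.97], np.int32(212)), ([257.34, 125.01], np.int32(71)), ([344.17, 134.0], np.int32(216)), ([269.7, 173.2], np.int32(1535)), ([228.45, 188.55], np.int32(62)), ([336.1, 217.71], np.int32(146))]
brass t [([185.81, 197.03], np.int32(31)), ([242.35, 209.76], np.int32(34)), ([210.65, 217.7], np.int32(439)), ([178.27, 225.95], np.int32(37)), ([206.75, 235.0], np.int32(12)), ([235.46, 239.08], np.int32(37))]
w2 [([246.06, 182.29], np.int32(310))]
t [([322.56, 215.22], np.int32(9))]
s0 [([301.49, 167.7], np.int32(57))]
s2 [([301.44, 167.81], np.int32(57))]
```

View pics/c2.png

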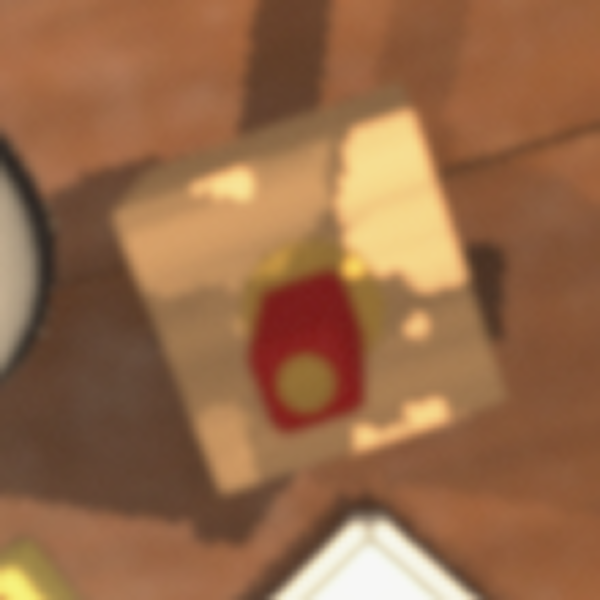

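The crop shows the pin's brass top dot at (307,382) and the collar centred near (312,300). The handle's edges run parallel to the stand's, whose top corners are (115,213), (410,105), (505,400) and (222,495).

```bash
python3 - <<'E'
from h import *
import pickle
s0,t,_=pickle.load(open('a.pkl','rb')); w1,s1=pickle.load(open('b.pkl','rb')); w2,s2=pickle.load(open('c.pkl','rb'))
f=lambda p:np.array(p)*110/600+[190,120]-.4
S=onz(w2,f([[115,213],[410,105],[505,400],[222,495]]),.058); print(S.round(4),S.mean(0)); e=np.roll(S,-1,0)-S; print(np.linalg.norm(e,axis=1),np.degrees(np.arctan2(e[:,1],e[:,0])))
H=onz(w2,f([[290,430],[362,408]]),.116); e=H[1]-H[0]; print('handle edge',np.linalg.norm(e),np.degrees(np.arctan2(e[1],e[0])))
dot=f([[307,382]]); print('dot',dot,onz(w2,dot,.116),'tri w/scene',tri([(w2,dot),(t,[[322.5,214.7]])]))
print('collar',onz(w2,f([[312,305]]),.060))
# box corners
cw=[[170.2,132],[344.2,134],[336.1,217.7]]; C=onz(w1,cw,.062); print('w corners',C.round(4),'ctr',(C[0]+C[2])/2)
ct=[[185.81,197.03],[242.35,209.76],[235.46,239.08],[178.27,225.95]]; T=onz(t,ct,.062); print('t corners',T.round(4),'ctr',T.mean(0))
for A in (T[1]-T[0],T[2]-T[3],C[0]-C[1]): print(np.linalg.norm(A),np.degrees(np.arctan2(A[0],A[1])))
# heights: w1 & top corner matches
for a,b in ((0,2),(1,3),(2,0)): print(a,tri([(w1,[cw[a]]),(t,[ct[b]])])) if 0 else None
for i in range(3):
    j=np.argmin(np.linalg.norm(T-C[i],axis=1)); print(i,j,tri([(w1,[cw[i]]),(t,[ct[j]])]))
# scene red blob projected for check
for z in (.09,.1): print(onz(s0,[[301.45,167.75]],z))
E
```

```text
[[ 0.471  -0.1833  0.058 ]
 [ 0.4641 -0.1203  0.058 ]
 [ 0.5285 -0.1148  0.058 ]
 [ 0.5349 -0.178   0.058 ]] [ 0.49962764 -0.14911754  0.058     ]
[0.06335157 0.06467411 0.06355    0.06415249] [  96.3043153     4.9080367   -84.17073732 -175.2786479 ]
handle edge 0.013014513468709752 94.06400166794742
dot [[245.88333333 189.63333333]] [[ 0.49866072 -0.1486356   0.116     ]] tri w/scene (array([ 0.49032967, -0.14269885,  0.14019167]), [0.0038664463149925875, 0.003866446314992592])
collar [[ 0.4985812  -0.14902055  0.06      ]]
w corners [[0.4326 0.1267 0.062 ]
 [0.479  0.3059 0.062 ]
 [0.5716 0.2822 0.062 ]] ctr [0.50212676 0.20445943 0.062     ]
t corners [[0.5688 0.2826 0.062 ]
 [0.5232 0.1031 0.062 ]
 [0.4304 0.1267 0.062 ]
 [0.4763 0.3064 0.062 ]] ctr [0.49968437 0.20470891 0.062     ]
0.1851691391491455 -165.75544685116063
0.18551891259629252 -165.68058470232856
0.18506280779582374 -165.50621838188152
0 2 (array([0.43166331, 0.12643869, 0.0600498 ]), [0.001054042319185854, 0.0010540423191858705])
1 3 (array([0.4777647 , 0.30631957, 0.06113049]), [0.0013429993383843545, 0.001342999338384315])
2 0 (array([0.56693232, 0.2807691 , 0.07185033]), [0.0005455115956333161, 0.0005455115956333618])
[[ 0.49598861 -0.1426753   0.09      ]]
[[ 0.48896091 -0.12962738  0.1       ]]
```

Stand size and box corners agree with the text. That gives pin (0.499,-0.149) with yaw about +5.4°, and slot centre (0.5015,0.2045) with yaw about -14.4°. Next is the grasp.

>>> {"method": "move_arm", "body": {
  "steps": [0, 0, 0.018, 0.001, -0.005, 0, -0.06, 0, 0, 0.036, 0.001, -0.01, -0.02, -0.06, 0, 0, 0.053, 0.001, -0.01, -0.05, -0.06, 0, 0, 0.053, 0.001, -0.01, -0.08, -0.06, 0, 0, 0.053, 0.001, -0.01, -0.1, -0.06, 0, 0, 0.053, 0.001, -0.01, -0.12, -0.06, 0, 0, 0.053, 0.001, -0.01, -0.14, -0.06, 0, 0, 0.053, 0.001, -0.01, -0.158, -0.06, 0, 0, 0.053, 0.001, -0.01, -0.158, -0.06, 0, 0, 0.053, 0.001, -0.01, -0.158, -0.06],
  "squeeze": 50
}}

```text
clock: 3.35
position: [0.499, -0.1497, 0.0906]
ee_rot: [-0.0, -0.048, 0.999, 0.0]
contact_force: [-0.6, -0.3, 0.5]
width: 0.0401
gripper_force: 0.0
```

```bash
python3 - <<'E'
from h import *
w=grab('wrist','pics/w3.png'); st=manip.get_state();print(st['position'],st['ee_rot'],st['contact_force'],st['width'])
E
```

```text
[ 0.49945294 -0.15019235  0.09118926] [ 6.24811364e-04 -4.79610938e-02  9.98848991e-01 -1.88260044e-04] [-0.30155081 -0.34201258  0.25316594] 0.03991580453153862
```

View pics/w3.png

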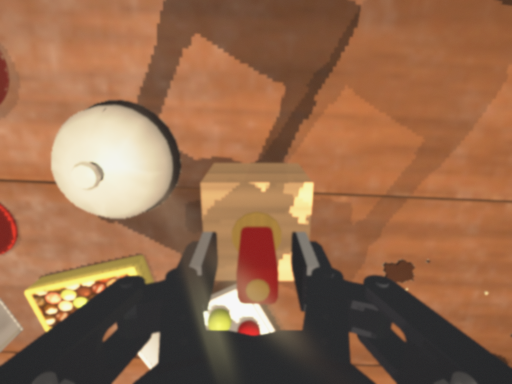

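The handle at (258,265) sits centred between the fingers (inner edges about 213 and 297) and is square to them. Now I close.

>>> {"method": "move_arm", "body": {
  "steps": [0, 0, 0, 0, 0, 0, -1, 0, 0, 0, 0, 0, 0, -1, 0, 0, 0, 0, 0, 0, -1, 0, 0, 0, 0, 0, 0, -1, 0, 0, 0, 0, 0, 0, -1, 0, 0, 0, 0, 0, 0, -1, 0, 0, 0, 0, 0, 0, -1, 0, 0, 0, 0, 0, 0, -1, 0, 0, 0, 0, 0, 0, -1, 0, 0, 0, 0, 0, 0, -1],
  "squeeze": 50
}}

```text
clock: 4.4
position: [0.4994, -0.1503, 0.0914]
ee_rot: [0.001, -0.047, 0.999, 0.001]
contact_force: [0.5, 4.3, 6.0]
width: 0.017
gripper_force: 49.9
```

>>> {"method": "move_arm", "body": {
  "steps": [0, 0, 0, 0, 0, 0.01, -1, 0, 0, 0, 0, 0, 0.03, -1, 0, 0, 0, 0, 0, 0.05, -1, 0, 0, 0, 0, 0, 0.075, -1, 0, 0, 0, 0, 0, 0.1, -1, 0, 0, -0.015, 0, 0.03, 0.1, -1, 0, 0, -0.03, 0.002, 0.06, 0.1, -1, 0, 0, -0.045, 0.002, 0.095, 0.1, -1, 0, 0, -0.055, 0.002, 0.13, 0.1, -1, 0, 0, -0.055, 0.002, 0.17, 0.1, -1]
}}

```text
clock: 5.4
position: [0.5008, 0.0191, 0.1909]
ee_rot: [0.001, 0.126, 0.992, -0.001]
contact_force: [1.0, 0.7, -0.5]
width: 0.0175
gripper_force: 49.2
```

>>> {"method": "move_arm", "body": {
  "steps": [0, 0, 0, 0, 0.04, 0, -1, 0, 0, 0, 0, 0.08, 0, -1, 0, 0, 0, 0, 0.12, 0, -1, 0, 0, 0, 0, 0.15, 0, -1, 0, 0, 0, 0, 0.17, 0, -1, 0, 0, 0, 0, 0.184, 0, -1, 0, 0, 0, 0, 0.184, 0, -1, 0, 0, 0, 0, 0.184, 0, -1, 0, 0, 0, 0, 0.184, 0, -1, 0, 0, 0, 0, 0.184, 0, -1]
}}

```text
clock: 6.4
position: [0.5009, 0.2019, 0.1904]
ee_rot: [0.0, 0.126, 0.992, -0.0]
contact_force: [0.1, -0.8, -0.5]
width: 0.0173
gripper_force: 49.1
```

```bash
python3 - <<'E'
from h import *
w=grab('wrist','pics/w4.png'); st=manip.get_state();print(st['position'],st['ee_rot'],st['contact_force'],st['width'],st['gripper_force'],st['clock'])
import pickle; pickle.dump((w,st),open('d.pkl','wb'))
# predicted tip and slot pixel
p=st['position']
for X in ([.5015,.2045,.062],[p[0],p[1],p[2]-.085],[p[0],p[1],p[2]+.0245]): print(cv2.projectPoints(np.array([X]),cv2.Rodrigues(w['R'])[0],w['t'],w['K'],w['D'])[0].ravel())
E
```

```text
[0.50087832 0.20202565 0.19037485] [ 3.56683549e-05  1.25921458e-01  9.92040205e-01 -1.30359099e-04] [-0.6185332   0.65053706 -1.0203731 ] 0.01744660278366991 49.134283661842346 6.45
[257.98065073 187.35523251]
[255.41615103 202.84895105]
[256.68215085 290.47088497]
```

View pics/w4.png

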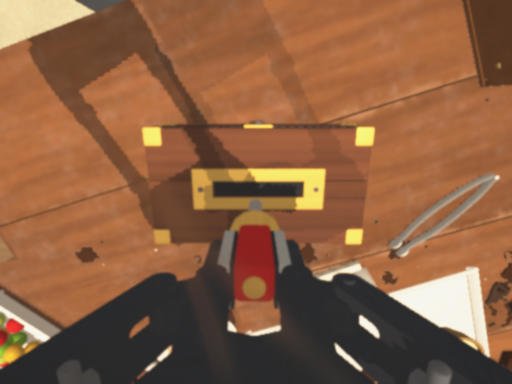

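The pin's tip shows at (257,204), about 1 px from its predicted place. The slot lies level at (258,189) inside the brass plate, rows 169–210. I'll refine the offset across the slot from this same picture.

```bash
python3 - <<'E'
from h import *
import pickle
w,st=pickle.load(open('d.pkl','rb')); p=st['position']
im=w['pixels']; h=cv2.cvtColor(im,cv2.COLOR_BGR2HSV)
for c in (205,215,225,235,275,285,295,310): print(c,im[164:216,c].max(1).tolist() if c in(205,225,285) else '')
brass=((h[...,0]>17)&(h[...,0]<35)&(h[...,1]>120)&(h[...,2]>100)).astype(np.uint8)
for nm,b in (('corners',0),):
  n,l,s,c=cv2.connectedComponentsWithStats(brass[110:255,130:390]); 
  for i in range(1,n):
    if s[i,4]>40: print((c[i]+[130,110]).round(1),s[i])
u=np.array([.2487,.9686]);v=np.array([.9686,-.2487])
def f(q,z):
  X=onz(w,[q],z)[0]; d=X[:2]-p[:2]; return (d@v*1000).round(2),(d@u*1000).round(2)
print('tip',f([257,204],p[2]-.085),'plate edges',f([225,169.5],.062),f([225,209.5],.062),f([285,169.5],.062),f([285,209.5],.062))
print('L/R plate',f([192.5,190],.062),f([325.5,190],.062))
E
```

```text
205 [71, 73, 73, 81, 107, 146, 179, 199, 209, 213, 215, 216, 217, 218, 218, 218, 217, 216, 215, 215, 213, 202, 185, 176, 169, 164, 164, 165, 168, 170, 170, 170, 170, 168, 168, 171, 174, 177, 182, 187, 185, 179, 172, 167, 152, 125, 100, 93, 95, 99, 100, 98]
215 
225 [88, 87, 86, 94, 118, 153, 169, 170, 168, 167, 166, 166, 167, 166, 166, 160, 141, 106, 69, 46, 43, 43, 44, 43, 41, 42, 41, 40, 41, 42, 44, 56, 83, 121, 148, 162, 166, 166, 166, 165, 165, 166, 165, 161, 146, 120, 100, 96, 97, 98, 97, 96]
235 
275 
285 [127, 130, 134, 151, 204, 243, 247, 247, 247, 247, 247, 247, 247, 247, 247, 247, 243, 207, 127, 75, 59, 51, 45, 46, 44, 43, 41, 41, 42, 42, 42, 55, 85, 124, 151, 163, 166, 167, 166, 164, 164, 164, 162, 158, 144, 118, 97, 103, 120, 133, 137, 137]
295 
310 
[257.9 125.6] [113  14  30   4 108]
[151.5 135.9] [ 12  17  20  19 339]
[364.5 136. ] [225  17  20  19 336]
[258.7 187.4] [  62   58  133   41 3639]
[254.  219.3] [101 100  48  21 486]
[353.7 236. ] [216 119  17  15 239]
[161.9 236. ] [ 25 120  15  13 185]
tip (np.float64(0.94), np.float64(1.22)) plate edges (np.float64(-16.74), np.float64(-27.12)) (np.float64(21.52), np.float64(-28.29)) (np.float64(-16.66), np.float64(26.78)) (np.float64(21.6), np.float64(27.92))
L/R plate (np.float64(2.42), np.float64(-57.56)) (np.float64(2.6), np.float64(64.54))
```

>>> {"method": "move_arm", "body": {
  "steps": [0, 0, 0, -0.002, -0.01, 0, -1, 0, 0, 0, -0.004, -0.02, 0, -1, 0, 0, 0, -0.005, -0.025, 0, -1, 0, 0, 0, -0.005, -0.025, -0.01, -1, 0, 0, 0, -0.005, -0.025, -0.02, -1, 0, 0, 0, -0.005, -0.025, -0.03, -1, 0, 0, 0, -0.005, -0.025, -0.037, -1, 0, 0, 0, -0.005, -0.025, -0.037, -1, 0, 0, 0, -0.005, -0.025, -0.037, -1, 0, 0, 0, -0.005, -0.025, -0.037, -1]
}}

```text
clock: 7.45
position: [0.4961, 0.1782, 0.1536]
ee_rot: [0.0, 0.125, 0.992, 0.0]
contact_force: [0.3, 0.1, -1.6]
width: 0.0175
gripper_force: 49.2
```

```bash
python3 - <<'E'
from h import *
w=grab('wrist'); st=manip.get_state();print(st['position'],st['ee_rot'],st['contact_force'],st['clock'])
cv2.imwrite('pics/w5.png',cv2.resize(w['pixels'][140:260,180:340],None,fx=5,fy=5,interpolation=cv2.INTER_CUBIC))
E
```

```text
[0.49614794 0.17821194 0.15372416] [4.76399768e-04 1.25133598e-01 9.92139769e-01 1.87823459e-04] [-0.39306165  0.02549788 -0.32936707] 7.5
```

View pics/w5.png

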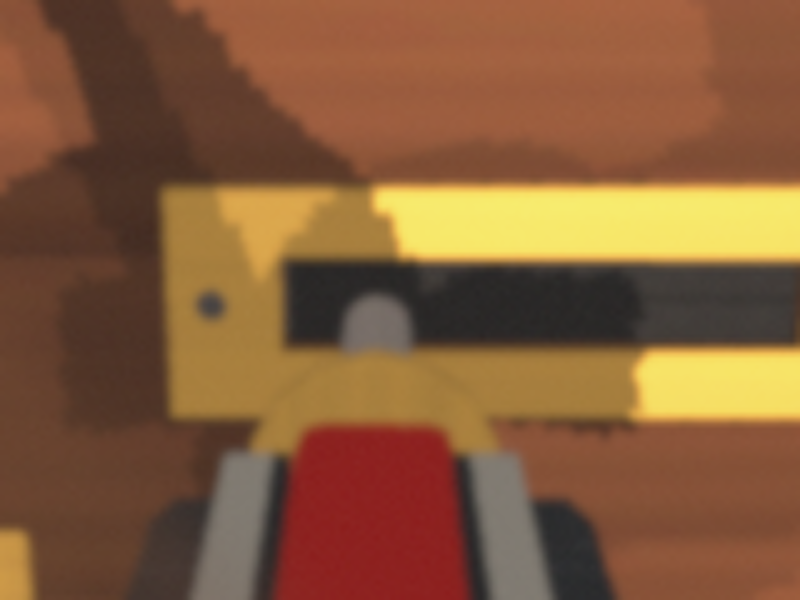

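The crop shows the tip at (377,~310) over the slot (rows 263–347, columns 286–797), so it is in line across the slot and about 27 mm from its centre along it. Now I go gently down through the flaps.

>>> {"method": "move_arm", "body": {
  "steps": [0, 0, 0, 0.0005, 0, -0.003, -1, 0, 0, 0, 0.0005, 0, -0.006, -1, 0, 0, 0, 0.0005, 0, -0.009, -1, 0, 0, 0, 0.0005, 0, -0.012, -1, 0, 0, 0, 0.0005, 0, -0.012, -1, 0, 0, 0, 0.0005, 0, -0.012, -1, 0, 0, 0, 0.0005, 0, -0.012, -1, 0, 0, 0, 0.0005, 0, -0.012, -1, 0, 0, 0, 0.0005, 0, -0.012, -1, 0, 0, 0, 0.0005, 0, -0.012, -1]
}}

```text
clock: 8.5
position: [0.4962, 0.178, 0.1414]
ee_rot: [-0.0, 0.125, 0.992, 0.0]
contact_force: [-0.1, -0.1, -0.3]
width: 0.0168
gripper_force: 49.2
```

>>> {"method": "move_arm", "body": {
  "steps": [0, 0, 0, 0, 0, -0.003, -1, 0, 0, 0, 0, 0, -0.006, -1, 0, 0, 0, 0, 0, -0.009, -1, 0, 0, 0, 0, 0, -0.012, -1, 0, 0, 0, 0, 0, -0.015, -1, 0, 0, 0, 0, 0, -0.015, -1, 0, 0, 0, 0, 0, -0.015, -1, 0, 0, 0, 0, 0, -0.015, -1, 0, 0, 0, 0, 0, -0.015, -1, 0, 0, 0, 0, 0, -0.015, -1]
}}

```text
clock: 9.5
position: [0.4962, 0.1779, 0.1263]
ee_rot: [0.0, 0.125, 0.992, -0.0]
contact_force: [-0.2, -0.4, -1.7]
width: 0.0173
gripper_force: 49.1
```

>>> {"method": "move_arm", "body": {
  "steps": [0, 0, 0, 0, 0, -0.002, -1, 0, 0, 0, 0, 0, -0.004, -1, 0, 0, 0, 0, 0, -0.005, -1, 0, 0, 0, 0, 0, -0.006, -1, 0, 0, 0, 0, 0, -0.007, -1, 0, 0, 0, 0, 0, -0.008, -1, 0, 0, 0, 0, 0, -0.008, -1, 0, 0, 0, 0, 0, -0.008, -1, 0, 0, 0, 0, 0, -0.008, -1, 0, 0, 0, 0, 0, -0.008, -1]
}}

```text
clock: 10.5
position: [0.4964, 0.1781, 0.1184]
ee_rot: [0.0, 0.125, 0.992, 0.0]
contact_force: [-0.6, 0.8, 0.8]
width: 0.0174
gripper_force: 49.4
```

```bash
cat > f.py <<'E'
from h import *
F=[];
for i in range(5): manip.get_image('top'); s=manip.get_state(); F.append(s['contact_force'])
print(np.mean(F,0).round(2),np.std(F,0).round(2),s['position'].round(4),s['clock'])
E
python3 f.py
```

```text
[-0.25  0.16  1.08] [0.54 0.47 0.25] [0.4963 0.1781 0.1184] 10.75
```

>>> {"method": "move_arm", "body": {
  "steps": [0, 0, 0, 0.00025, 0.001, -0.0005, -1, 0, 0, 0, 0.0005, 0.002, -0.0005, -1, 0, 0, 0, 0.00075, 0.003, -0.0005, -1, 0, 0, 0, 0.001, 0.004, -0.0005, -1, 0, 0, 0, 0.00125, 0.00485, -0.0005, -1, 0, 0, 0, 0.00125, 0.00485, -0.0005, -1, 0, 0, 0, 0.00125, 0.00485, -0.0005, -1, 0, 0, 0, 0.00125, 0.00485, -0.0005, -1, 0, 0, 0, 0.00125, 0.00485, -0.0005, -1, 0, 0, 0, 0.00125, 0.00485, -0.0005, -1]
}}

```text
clock: 11.75
position: [0.4974, 0.1829, 0.1178]
ee_rot: [-0.0, 0.125, 0.992, 0.0]
contact_force: [-0.4, -1.5, 0.6]
width: 0.0173
gripper_force: 49.6
```

```bash
python3 f.py
```

```text
[-0.82 -1.3   0.97] [0.38 0.38 0.32] [0.4974 0.1829 0.1178] 12.0
```

>>> {"method": "move_arm", "body": {
  "steps": [0, 0, 0, 0.00025, 0.001, 0, -1, 0, 0, 0, 0.0005, 0.002, 0, -1, 0, 0, 0, 0.00075, 0.003, 0, -1, 0, 0, 0, 0.001, 0.004, 0, -1, 0, 0, 0, 0.00125, 0.00485, 0, -1, 0, 0, 0, 0.00125, 0.00485, 0, -1, 0, 0, 0, 0.00125, 0.00485, 0, -1, 0, 0, 0, 0.00125, 0.00485, 0, -1, 0, 0, 0, 0.00125, 0.00485, 0, -1, 0, 0, 0, 0.00125, 0.00485, 0, -1]
}}

```text
clock: 13.0
position: [0.4989, 0.1879, 0.1179]
ee_rot: [0.0, 0.125, 0.992, 0.0]
contact_force: [-0.1, -0.7, 1.2]
width: 0.0175
gripper_force: 49.4
```

```bash
python3 f.py
```

```text
[-0.14 -0.68  1.23] [0.58 0.43 0.35] [0.4989 0.1879 0.1179] 13.25
```

>>> {"method": "move_arm", "body": {
  "steps": [0, 0, 0, 0.00025, 0.001, 0, -1, 0, 0, 0, 0.0005, 0.002, 0, -1, 0, 0, 0, 0.00075, 0.003, 0, -1, 0, 0, 0, 0.001, 0.004, 0, -1, 0, 0, 0, 0.00125, 0.00485, 0, -1, 0, 0, 0, 0.00125, 0.00485, 0, -1, 0, 0, 0, 0.00125, 0.00485, 0, -1, 0, 0, 0, 0.00125, 0.00485, 0, -1, 0, 0, 0, 0.00125, 0.00485, 0, -1, 0, 0, 0, 0.00125, 0.00485, 0, -1]
}}

```text
clock: 14.25
position: [0.4999, 0.1927, 0.1178]
ee_rot: [-0.0, 0.125, 0.992, 0.0]
contact_force: [-0.8, -1.4, 1.2]
width: 0.0176
gripper_force: 49.4
```

```bash
python3 f.py
```

```text
[-0.54 -1.14  1.1 ] [0.25 0.41 0.24] [0.5    0.1927 0.1178] 14.5
```

>>> {"method": "move_arm", "body": {
  "steps": [0, 0, 0, 0.00025, 0.001, 0, -1, 0, 0, 0, 0.0005, 0.002, 0, -1, 0, 0, 0, 0.00075, 0.003, 0, -1, 0, 0, 0, 0.001, 0.004, 0, -1, 0, 0, 0, 0.00125, 0.00485, 0, -1, 0, 0, 0, 0.00125, 0.00485, 0, -1, 0, 0, 0, 0.00125, 0.00485, 0, -1, 0, 0, 0, 0.00125, 0.00485, 0, -1, 0, 0, 0, 0.00125, 0.00485, 0, -1, 0, 0, 0, 0.00125, 0.00485, 0, -1]
}}

```text
clock: 15.5
position: [0.5014, 0.1976, 0.1179]
ee_rot: [0.0, 0.125, 0.992, 0.0]
contact_force: [-0.2, -1.1, 1.2]
width: 0.0173
gripper_force: 49.4
```

```bash
python3 f.py
```

```text
[-0.15 -0.73  1.36] [0.38 0.53 0.35] [0.5014 0.1976 0.1179] 15.75
```

>>> {"method": "move_arm", "body": {
  "steps": [0, 0, 0, 0.00025, 0.001, 0, -1, 0, 0, 0, 0.0005, 0.002, 0, -1, 0, 0, 0, 0.00075, 0.003, 0, -1, 0, 0, 0, 0.001, 0.004, 0, -1, 0, 0, 0, 0.00125, 0.00485, 0, -1, 0, 0, 0, 0.00125, 0.00485, 0, -1, 0, 0, 0, 0.00125, 0.00485, 0, -1, 0, 0, 0, 0.00125, 0.00485, 0, -1, 0, 0, 0, 0.00125, 0.00485, 0, -1, 0, 0, 0, 0.00125, 0.00485, 0, -1]
}}

```text
clock: 16.75
position: [0.5024, 0.2024, 0.1178]
ee_rot: [-0.0, 0.125, 0.992, 0.0]
contact_force: [-0.2, -0.9, 1.2]
width: 0.0177
gripper_force: 49.4
```

```bash
python3 f.py
```

```text
[-0.87 -0.74  1.03] [0.79 0.24 0.84] [0.5025 0.2024 0.1178] 17.0
```

>>> {"method": "move_arm", "body": {
  "steps": [0, 0, 0, 0.00025, 0.001, 0, -1, 0, 0, 0, 0.0005, 0.002, 0, -1, 0, 0, 0, 0.00075, 0.003, 0, -1, 0, 0, 0, 0.001, 0.004, 0, -1, 0, 0, 0, 0.00125, 0.00485, 0, -1, 0, 0, 0, 0.00125, 0.00485, 0, -1, 0, 0, 0, 0.00125, 0.00485, 0, -1, 0, 0, 0, 0.00125, 0.00485, 0, -1, 0, 0, 0, 0.00125, 0.00485, 0, -1, 0, 0, 0, 0.00125, 0.00485, 0, -1]
}}

```text
clock: 18.0
position: [0.5038, 0.2073, 0.1178]
ee_rot: [0.0, 0.125, 0.992, 0.0]
contact_force: [-0.2, 0.2, -1.8]
width: 0.0173
gripper_force: 49.0
```

```bash
python3 f.py
```

```text
[ 0.34  0.48 -2.26] [0.49 0.69 0.33] [0.5038 0.2072 0.1179] 18.25
```

At (0.5038,0.2073) the upward push is gone, so the tip is in the hole. The readings bound the hole's centre to between -1.2 and +2.6 mm from here, so I shift +0.7 mm and ease down.

>>> {"method": "move_arm", "body": {
  "steps": [0, 0, 0, 0.0002, 0.0007, 0, -1, 0, 0, 0, 0.0002, 0.0007, -0.001, -1, 0, 0, 0, 0.0002, 0.0007, -0.002, -1, 0, 0, 0, 0.0002, 0.0007, -0.003, -1, 0, 0, 0, 0.0002, 0.0007, -0.004, -1, 0, 0, 0, 0.0002, 0.0007, -0.005, -1, 0, 0, 0, 0.0002, 0.0007, -0.005, -1, 0, 0, 0, 0.0002, 0.0007, -0.005, -1, 0, 0, 0, 0.0002, 0.0007, -0.005, -1, 0, 0, 0, 0.0002, 0.0007, -0.005, -1]
}}

```text
clock: 19.25
position: [0.5039, 0.2078, 0.1128]
ee_rot: [-0.0, 0.125, 0.992, 0.0]
contact_force: [0.5, 1.2, -1.9]
width: 0.0175
gripper_force: 49.1
```

```bash
python3 f.py
```

```text
[-0.04  0.48 -1.8 ] [0.31 0.61 0.27] [0.5039 0.2078 0.1128] 19.5
```

>>> {"method": "move_arm", "body": {
  "steps": [0, 0, 0, 0, 0, -0.002, -1, 0, 0, 0, 0, 0, -0.004, -1, 0, 0, 0, 0, 0, -0.006, -1, 0, 0, 0, 0, 0, -0.008, -1, 0, 0, 0, 0, 0, -0.01, -1, 0, 0, 0, 0, 0, -0.012, -1, 0, 0, 0, 0, 0, -0.014, -1, 0, 0, 0, 0, 0, -0.015, -1, 0, 0, 0, 0, 0, -0.015, -1, 0, 0, 0, 0, 0, -0.015, -1]
}}

```text
clock: 20.5
position: [0.5038, 0.2078, 0.0976]
ee_rot: [-0.0, 0.125, 0.992, -0.0]
contact_force: [0.0, 0.5, -2.3]
width: 0.0175
gripper_force: 49.1
```

```bash
python3 f.py
```

```text
[ 0.08  0.16 -2.21] [0.57 0.32 0.36] [0.5039 0.2078 0.0978] 20.75
```

>>> {"method": "move_arm", "body": {
  "steps": [0, 0, 0, 0, 0, -0.0003, -1, 0, 0, 0, 0, 0, -0.0006, -1, 0, 0, 0, 0, 0, -0.0009, -1, 0, 0, 0, 0, 0, -0.0012, -1, 0, 0, 0, 0, 0, -0.0015, -1, 0, 0, 0, 0, 0, -0.0015, -1, 0, 0, 0, 0, 0, -0.0015, -1, 0, 0, 0, 0, 0, -0.0015, -1, 0, 0, 0, 0, 0, -0.0015, -1, 0, 0, 0, 0, 0, -0.0015, -1],
  "squeeze": 20
}}

```text
clock: 21.75
position: [0.504, 0.2079, 0.0964]
ee_rot: [0.0, 0.125, 0.992, 0.0]
contact_force: [0.6, 0.3, -0.5]
width: 0.0173
gripper_force: 49.1
```

```bash
python3 f.py
```

```text
[-0.12 -0.07 -0.47] [0.6  0.32 0.62] [0.504  0.2078 0.0963] 22.0
```

>>> {"method": "move_arm", "body": {
  "steps": [0, 0, 0, 0, 0, -0.0001, -1, 0, 0, 0, 0, 0, -0.0002, -1, 0, 0, 0, 0, 0, -0.0003, -1, 0, 0, 0, 0, 0, -0.0004, -1, 0, 0, 0, 0, 0, -0.0004, -1, 0, 0, 0, 0, 0, -0.0004, -1, 0, 0, 0, 0, 0, -0.0004, -1, 0, 0, 0, 0, 0, -0.0004, -1, 0, 0, 0, 0, 0, -0.0004, -1, 0, 0, 0, 0, 0, -0.0004, -1]
}}

```text
clock: 23.0
position: [0.5039, 0.2078, 0.0959]
ee_rot: [-0.0, 0.125, 0.992, -0.0]
contact_force: [0.2, -0.6, 0.1]
width: 0.0174
gripper_force: 49.1
```

```bash
python3 f.py
```

```text
[-0.29 -0.15 -0.4 ] [0.29 0.32 0.25] [0.5039 0.2078 0.0959] 23.25
```

>>> {"method": "move_arm", "body": {
  "steps": [0, 0, 0, 0, 0, -0.0001, -1, 0, 0, 0, 0, 0, -0.0002, -1, 0, 0, 0, 0, 0, -0.0003, -1, 0, 0, 0, 0, 0, -0.0004, -1, 0, 0, 0, 0, 0, -0.0005, -1, 0, 0, 0, 0, 0, -0.0006, -1, 0, 0, 0, 0, 0, -0.0006, -1, 0, 0, 0, 0, 0, -0.0006, -1, 0, 0, 0, 0, 0, -0.0006, -1, 0, 0, 0, 0, 0, -0.0006, -1]
}}

```text
clock: 24.25
position: [0.504, 0.2078, 0.0955]
ee_rot: [0.0, 0.125, 0.992, 0.0]
contact_force: [-0.4, -0.7, 2.2]
width: 0.0176
gripper_force: 49.4
```

```bash
python3 f.py
```

```text
[-0.69  0.34  2.17] [0.54 0.51 0.36] [0.504  0.2078 0.0955] 24.5
```

The push rises at exactly the height expected for the collar to seat (TCP z 0.0955). I release and rise.

>>> {"method": "move_arm", "body": {
  "steps": [0, 0, 0, 0, 0, 0, -0.06, 0, 0, 0, 0, 0, 0, -0.06, 0, 0, 0, 0, 0, 0, -0.06, 0, 0, 0, 0, 0, 0, -0.06, 0, 0, 0, 0, 0, 0, -0.06, 0, 0, 0, 0, 0, 0, -0.06, 0, 0, 0, 0, 0, 0, -0.06, 0, 0, 0, 0, 0, 0, -0.06, 0, 0, 0, 0, 0, 0, -0.06, 0, 0, 0, 0, 0, 0, -0.06]
}}

```text
clock: 25.5
position: [0.504, 0.2078, 0.0953]
ee_rot: [0.0, 0.125, 0.992, 0.0]
contact_force: [0.2, -0.7, 0.2]
width: 0.0401
gripper_force: 0.0
```

>>> {"method": "move_arm", "body": {
  "steps": [0, 0, 0, 0, 0, 0.01, -0.06, 0, 0, 0, 0, 0, 0.02, -0.06, 0, 0, 0, 0, 0, 0.04, -0.06, 0, 0, 0, 0, 0, 0.06, -0.06, 0, 0, 0, 0, 0, 0.08, -0.06, 0, 0, 0, 0, 0, 0.1, -0.06, 0, 0, 0, 0, 0, 0.12, -0.06, 0, 0, 0, 0, 0, 0.12, -0.06, 0, 0, 0, 0, 0, 0.12, -0.06, 0, 0, 0, 0, 0, 0.12, -0.06]
}}

```text
clock: 26.5
position: [0.5033, 0.2076, 0.2146]
ee_rot: [-0.001, 0.125, 0.992, -0.0]
contact_force: [-0.8, -0.6, -0.4]
width: 0.0402
gripper_force: 0.0
```

```bash
python3 - <<'E'
from h import *
w=grab('wrist'); st=manip.get_state();print(st['position'],st['contact_force'],st['clock'])
cv2.imwrite('pics/w6.png',w['pixels'])
for X in ([.504,.2078,.12],[.504,.2078,.066]): print(cv2.projectPoints(np.array([X]),cv2.Rodrigues(w['R'])[0],w['t'],w['K'],w['D'])[0].ravel())
E
```

```text
[0.50321496 0.20763729 0.21431345] [ 0.74776412 -0.16223647  0.56391095] 26.55
[255.64582952 199.92425695]
[255.35923807 182.60143328]
```

View pics/w6.png

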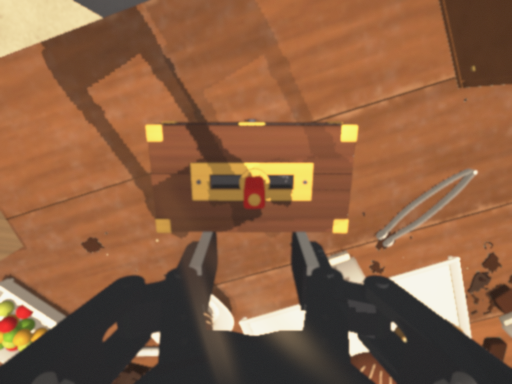

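The pin stands upright with its handle top at (254,200) as predicted (256,200), its collar on the slot plate, and the gripper is clear. I'm handing in.

```bash
python3 -c "
from rig import manip
print(manip.sign_off())"
```

```text
the job is handed in; nothing more can be done
None
```

The lock pin is home in the hidden hole with its collar on the box top and released, and I handed the job in at about 26.6 s; the hand-in gave no verdict, and the forces I read stayed at a few newtons.

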